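Open the bench filter with a catch cup under its spout

TASK

Stand the small open metal cup upright on the narrow round drip perch in front of the filter's spout and let go of it, then take the black knurled cap off the filter's neck. Nobody knows which way its quarter-turn thread runs: try turning it both ways to find out, and do not pull it hard while it is still locked. Finish while holding the cap in the gripper, lifted up clear of the neck, and leave the food tin where it stands.

Things in the scene. Friction and masses are not known exactly. Their poses are not given: they have to be found in the camera images.
- filter: Bench filter bolted to the table, fixed. Grey base plate 105 x 325 x 10 mm, long along its own y. Origin on the table, on the axis of the blue housing (66 mm across, shoulder 104 to 120 mm high) with the capped neck; z up. Towards its -y: spout and drip perch. 105 mm towards its +y: a sealed aluminium bowl, 44 mm across, 165 mm high, not to be opened.
- perch_top (a point): Centre of the top of the drip perch: round steel pedestal with flat rubber top 42 mm across, 40 mm above the table, on the filter's plate, 145 mm from the neck's axis. The brass drip spout on the housing points at it, its tip (83 to 97 mm high) 68 mm short of the perch's axis.
- neck_top (a point): Centre of the top of the brass neck (24 mm across, two lugs reaching to 37 mm), 170 mm above the table. The cap rests on it; two lugs inside the cap catch under the neck's lugs. Which way opens changes from start to start and cannot be seen. Locked, the cap lifts no more than 3 mm.
- cap: Black knurled round cap, 53 mm across, 38 mm high, 80 g, grey disc and red stripe on top. Origin: centre of its open underside, 140 mm above the table while on; z up. 2 mm sideways play. One way it turns with next to no effort, does not rise, and lifts straight off anywhere from 55 to 110 deg of turn; the other way it meets a hard stop after 5 to 25 deg and stays locked.
- cup: Small open round metal catch cup, 56 mm across, 50 mm high, wall 3 mm, 120 g. Origin at the centre of its underside, z up. Starts upright on the table, left of the filter; it may have changed places with the tin.
- tin: Closed food tin with a paper label, 58 mm across, 72 mm high, loose bystander standing on the table left of the filter. Origin at the centre of its underside.
Mind the look-alikes: they are no part of the job. Leave any purple look-alike of the cap alone.

How it is judged:
On the way, in this order (a step that is already met when the one before it is completed fails the run):
1. the cup stands upright on the drip perch, let go (horizontal distance between cup and perch_top below 0.012 m and z of cup in the frame of perch_top between -0.004 and 0.004 m and angle between cup's own z axis and vertical below 0.1 rad and contact force between cup and the fingers below 0.1 N and linear speed of cup below 0.02 m/s), for 0.2 s.
2. the cap is lifted off the neck (height (world z) of cap above 0.185 m and contact force between cap and the fingers above 1 N), for 0.1 s.
At the end, for the whole second after the job is handed in: The cup stands upright and let go on the perch, centre within 12 mm of the perch's; the cap is held still in the gripper, within 20 deg of upright, its underside over 185 mm above the table (15 mm above the neck), touching nothing of the filter; the tin is within 30 mm of its start (all of step 1 and all of step 2 and contact force between cap and filter below 0.1 N and angle between cap's own z axis and vertical below 0.35 rad and linear speed of cap below 0.03 m/s and distance of tin from where it was at the start of the episode below 0.03 m); the arm keeps its last pose, push and grip.
It fails at once if the cap is pulled or pushed against the filter with more than 100 N (contact force between cap and filter above 100 N).
It fails at once if the tin is knocked or moved more than 30 mm (distance of tin from where it was at the start of the episode above 0.03 m).
It also fails if it takes over 64 s, if anything falls off the work surface, if the arm or the gripper's body presses on something with over 40 N, if the wrist force passes 120 N, or if a joint passes its speed limit or range.

ROBOT

A 6-joint arm with a two-finger parallel gripper is mounted at the origin on a cart in front of the work surface, level with it; the furniture and walls round the work are solid. World frame = base frame: x ahead of the robot, y to its left, z up, the work surface at z = 0. Lengths are in m, angles in rad, forces in N, time in s.
With the tool pointing down it reaches from about 0.375 to 0.925 m from the base axis. Payload 5.7 kg.
Tool frame: the origin (TCP) lies midway between the tips of the shut fingers; the grasp point (between the pads) lies 19 mm behind it (grip_depth is the distance from the TCP to the grasp point, in m); z points along the fingers, y is the line along which they close (so a half turn about z gives the same grasp; the last joint's range is limited). The gripper opens to 85 mm and grips with 20 to 120 N. Pads are 22 mm wide; open, the fingers measure 114 mm over their backs; the gripper's body (76 mm by 85 mm) begins 54 mm behind the grasp point. The pads swing forward as they close: fully open they stand 13 mm farther back than shut.
Start: joints at [1.075, 0.359, 1.51, -0, 1.272, -0.115], TCP at [0.223, 0.557, 0.231] pointing down, gripper open.
Joint ranges: [-2.97, 2.97], [-1.01, 2.36], [0.21, 2.38], [-0.96, 4.11], [0.2, 2.71], [-2.98, 2.98]. Speed limits (rad/s): [2.39, 2.39, 3.14, 3.14, 3.14, 3.14].

INTERFACE

Orientations are given as a unit quaternion [x, y, z, w].
In Python, from workcell import * gives the robot as it stands.
- The arm moves only by the shell command python3 -m inch 'ROWS'. ROWS is JSON, a list of rows, each a list of 3 entries, a list of its own where there are three numbers: the shift along the world's x, y, z in m, then the turn, a rotation vector about the world's x, y, z in rad, then the finger opening in m, from 0 to 0.0854. A call has 1 to 10 rows; each row shifts and turns the commanded pose from where the row before left it; what a row does not reach is not made up. A row lasts 1/10 s, in which the tool goes at most 50 mm and 8.59 degrees, less where a joint would pass 70% of its speed; a pose out of reach is approached as far as the arm can. A call with a gripper value outside its range is refused whole. The fingers move at their own pace and stop on an object; the grip force is fixed at half the most. Time passes only in rows, so rows that do not move let the fingers close. It gives the time, the measured TCP pose, the force, the opening and the grip force at its end, in the units of the state.
- sense(): the state, without advancing time (a new reading comes with each control period).
- capture(name): name is "side" or "top" or "wrist"; returns a dict with "image" (400x640x3 uint8, red, green, blue), "vertical_fov" (degrees; the focal length in pixels is half the picture's height over the tangent of half this angle, whatever the lens; pixels are square), "cx", "cy" (the principal point, pixels), "R" (3x3) and "t" (3): a world point X has camera coordinates R X + t. Camera axes: x right, y down, z forward; pixel columns grow to the right and rows downward; lengths in m; the calibration is good to about 2 mm. A picture is of the moment at which its call begins. There is no depth.
- close_job(): hands the job in; it is judged then, once.
Trained networks look in a picture, given as the dict that the camera call returned (one of the last four; its "shot" number tells which), for a name from the list of things; names that differ only in an ending like _2 or _b are one class to them, and where a whole thing is asked for, a point or a joint stands for the part that bears it (a point fixed in the world has none). Each returns a list of dicts, best first, with "conf" (0 to 1); they miss things now and then, are a little off and sometimes report something else, mostly with a low value. They report only what shows in the picture. A call takes as long as a camera call. They do not tell look-alikes from the thing itself.
- look_for(query, picture): "location" ([column, row] in pixels, amid what is visible of it).
The state is a dict: "time_s": time; "joint_positions": joint angles; "joint_vel": joint speeds; "joint_efforts": joint torques, N m; "ee_pos": TCP position; "ee_rot": TCP orientation; "force": force on the tool from outside, world axes, zero at the start; "wrist_torque": the same for the moment, N m; "opening": finger opening in m; "grip_force": force on a finger pad.
Only numpy, scipy, OpenCV 4.12 (cv2) and the standard library are available. Lean on these libraries where they do the work, as an engineer would, in place of code of your own. Each camera call takes 0.05 s, during which the arm holds its last target. There are 200 camera calls.

## Working session

There is one attempt and no reset: what is moved stays moved. The work goes in short steps, Python scripts to look and compute and a shell command to move; the robot and the scene stay as the last step left them, time stands still between calls to the robot, and variables do not carry over. Pictures are saved under pics/ and viewed, at most 10 in all, crops included, and the job is handed in when it is done.

```bash
mkdir -p pics; ls; cat > h.py <<'E'
from workcell import *
import numpy as np, cv2
def K(p):
    f=200/np.tan(np.radians(p["vertical_fov"])/2); return f
def ray(p,px):
    R=np.array(p["R"]);t=np.array(p["t"]);f=K(p)
    d=R.T@np.array([(px[0]-p["cx"])/f,(px[1]-p["cy"])/f,1]);c=-R.T@t
    return c,d
def onz(p,px,z):
    c,d=ray(p,px);return c+d*(z-c[2])/d[2]
def proj(p,X):
    q=np.array(p["R"])@np.array(X)+np.array(p["t"]);f=K(p);return q[:2]/q[2]*f+[p["cx"],p["cy"]]
def save(p,n): cv2.imwrite("pics/"+n,cv2.cvtColor(np.asarray(p["image"]),cv2.COLOR_RGB2BGR))
E
python3 - <<'E'
from h import *
zs={"filter":0.1,"perch_top":.04,"neck_top":.17,"cap":.178,"cup":.025,"tin":.036}
ims=[]
for n in ("top","side"):
    p=capture(n);im=np.asarray(p["image"]);ims.append(im)
    print(n,p["vertical_fov"],p["cx"],p["cy"],-np.array(p["R"]).T@p["t"])
    for q,z in zs.items():
        try:
            for r in look_for(q,p)[:4]: print(q,np.round(r["location"]),round(r["conf"],2),np.round(onz(p,r["location"],z),3))
        except Exception as e: print(q,e)
    save(p,n+"0.png")
E
```

```text
pics
top 42.00540481134063 314.87912365290543 202.90804300606348 [0.46690884 0.09580557 1.3546628 ]
filter [360. 197.] 0.72 [ 0.594 -0.006  0.1  ]
perch_top [361. 194.] 0.82 [ 0.608 -0.013  0.04 ]
neck_top [362. 194.] 0.79 [ 0.594 -0.005  0.17 ]
cap [363. 135.] 0.69 [ 0.729 -0.004  0.178]
cap [352. 188.] 0.67 [0.607 0.02  0.178]
cap [330. 144.] 0.62 [0.706 0.072 0.178]
cup [236. 198.] 0.73 [0.592 0.306 0.025]
tin [224. 272.] 0.61 [0.402 0.328 0.036]
side 55.43411106896343 322.81842092327395 201.95745690067494 [ 0.59570695 -0.71278621  0.50868974]
filter [336. 263.] 0.95 [ 0.613 -0.143  0.1  ]
neck_top [333. 265.] 0.81 [ 0.605 -0.244  0.17 ]
cap [331. 196.] 0.88 [ 0.607 -0.021  0.178]
cap [403. 259.] 0.86 [ 0.71  -0.244  0.178]
cap [389. 236.] 0.58 [ 0.699 -0.176  0.178]
tin [261. 190.] 0.67 [0.404 0.322 0.036]
tin [331. 196.] 0.56 [0.611 0.273 0.036]
```

View pics/top0.png

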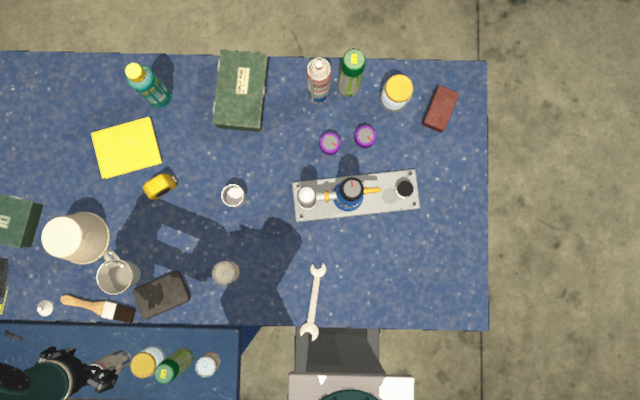

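View pics/side0.png

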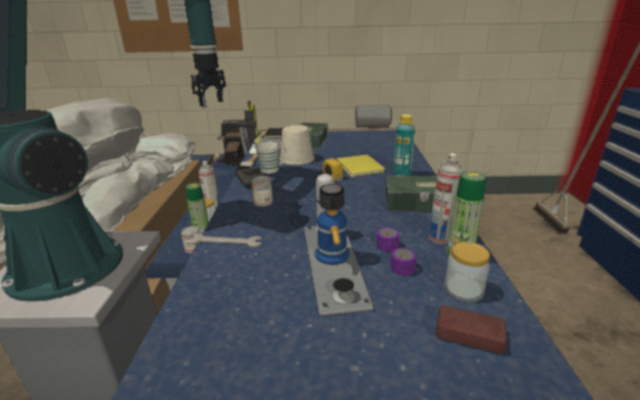

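Top view: the cup candidates are the open ring at (233,195), the closed tin at (225,272) and the mug at (115,275), and I choose the ring. The cap candidates are the black one on the neck at (352,186) and the purple look-alikes at (330,144) and (365,135), and I choose the black one. The perch's black top is at (404,189) and the sealed bowl at (307,196). I'll check these choices in one close crop.

```bash
python3 - <<'E'
from h import *
p=capture("top");im=cv2.cvtColor(np.asarray(p["image"]),cv2.COLOR_RGB2BGR)
a=cv2.resize(im[160:300,200:260],None,fx=4,fy=4,interpolation=cv2.INTER_CUBIC)
b=cv2.resize(im[160:230,285:425],None,fx=4,fy=4,interpolation=cv2.INTER_CUBIC)
o=np.zeros((560,800,3),np.uint8);o[:,:240]=a;o[:280,240:800]=b
cv2.imwrite("pics/crop.png",o)
E
```

```text
(no output)
```

View pics/crop.png

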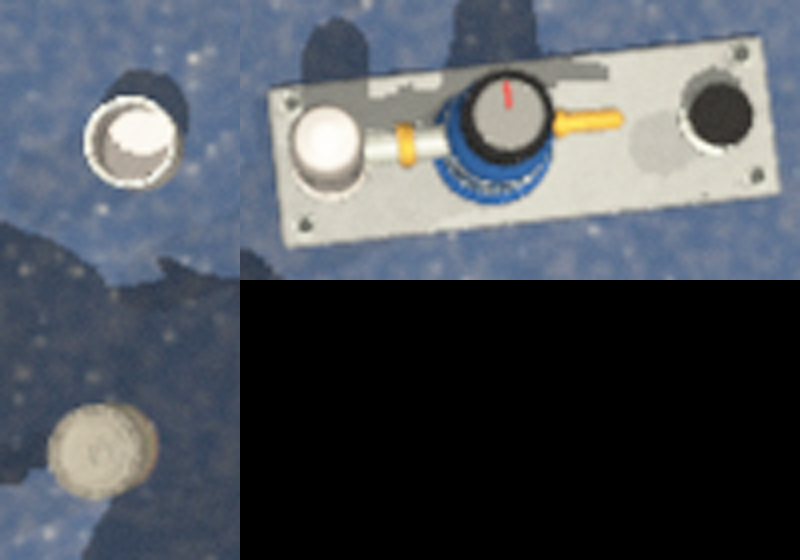

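The crop confirms it. The open cup is at about (232.8,195.2), the closed tin at (224.7,272.5), the black cap with grey disc and red stripe at (351.8,189.5), the perch top at (405,189.2) and the bowl at (307,195.2).

```bash
python3 - <<'E'
from h import *
p=capture("top")
for n,px,z in [("cup",(232.5,195),.05),("tin",(224.5,272),.072),("cap",(351.5,189),.178),("perch",(404.8,189),.04),("bowl",(306.7,195),.165)]:
    print(n,np.round(onz(p,px,z),4))
C=[onz(p,((x-240)/4+284.7,y/4+159.7),.01) for x,y in [(268,88),(763,36),(780,192),(288,248)]]
print(np.round(C,4), np.mean(C,0), [np.linalg.norm(C[i]-C[i-1]) for i in range(4)])
d=(C[0]+C[3]-C[1]-C[2])/2; print("plate +y yaw deg",np.degrees(np.arctan2(d[1],d[0])))
s=capture("side")
for q in ("perch_top","cap"):
  for r in look_for(q,s): print(q,r)
st=sense();print(st)
E
```

```text
cup [0.5966 0.3112 0.05  ]
tin [0.4049 0.3202 0.072 ]
cap [0.6036 0.0201 0.178 ]
perch [ 0.6227 -0.124   0.04  ]
bowl [0.589  0.1218 0.165 ]
[[ 0.6388  0.165   0.01  ]
 [ 0.68   -0.1563  0.01  ]
 [ 0.5784 -0.1679  0.01  ]
 [ 0.535   0.1494  0.01  ]] [ 0.6080411  -0.00245302  0.01      ] [np.float64(0.10495645625808177), np.float64(0.3239845442653114), np.float64(0.10229768564987099), np.float64(0.3201971780769589)]
plate +y yaw deg 97.55233226781358
perch_top {'location': [333.6, 264.2], 'conf': 0.61}
cap {'location': [389.2, 236.6], 'conf': 0.88}
cap {'location': [331.0, 194.5], 'conf': 0.8}
cap {'location': [402.6, 263.1], 'conf': 0.61}
{'time_s': 0.95, 'joint_positions': array([ 1.07492682e+00,  3.58756167e-01,  1.51041425e+00, -5.26333619e-06,
        1.27252981e+00, -1.15077261e-01]), 'joint_vel': array([ 8.61636897e-05, -4.91849939e-04,  5.38076758e-04, -1.05552311e-04,
        1.47656661e-03,  1.42848395e-04]), 'joint_efforts': array([-2.00367300e-03, -5.27602673e+01, -2.79043168e+01, -4.60519987e-04,
        1.96419969e-03, -4.96649045e-05]), 'ee_pos': array([0.2229664 , 0.55698046, 0.23128746]), 'ee_rot': array([ 1.89247113e-01,  9.81929492e-01, -5.20557775e-05, -1.37779196e-05]), 'force': array([-0.01061897,  0.99500301,  1.29578548]), 'wrist_torque': array([0.01077936, 0.00188998, 0.03920522]), 'grip_force': 0.0, 'opening': 0.08555612242048428}
```

```bash
python3 -m inch '[[[0.0374,-0.0246,0],[0,0,-0.106],0.0854],[[0.0374,-0.0246,0],[0,0,-0.106],0.0854],[[0.0374,-0.0246,0],[0,0,-0.106],0.0854],[[0.0374,-0.0246,0],[0,0,-0.106],0.0854],[[0.0374,-0.0246,0],[0,0,-0.106],0.0854],[[0.0374,-0.0246,0],[0,0,-0.106],0.0854],[[0.0374,-0.0246,0],[0,0,-0.106],0.0854],[[0.0374,-0.0246,0],[0,0,-0.106],0.0854],[[0.0374,-0.0246,0],[0,0,-0.106],0.0854],[[0.0374,-0.0246,0],[0,0,-0.106],0.0854]]'; python3 -m inch '[[[0,0,0],[0,0,0],0.0854],[[0,0,0],[0,0,0],0.0854]]'
python3 - <<'E'
from h import *
s=sense();print(s["ee_pos"],s["ee_rot"],s["joint_positions"])
p=capture("wrist");save(p,"w1.png");print(proj(p,[.5966,.3112,.05]),[r for q in("cup","tin") for r in look_for(q,p)])
E
```

```text
time_s: 1.95
ee_pos: [0.5984, 0.3098, 0.2313]
ee_rot: [0.661, 0.75, 0.0, -0.0]
force: [0.4, 0.9, 0.2]
opening: 0.0854
grip_force: 0.0
time_s: 2.15
ee_pos: [0.5976, 0.3101, 0.2309]
ee_rot: [0.66, 0.751, -0.0, -0.0]
force: [-0.5, 0.4, -0.5]
opening: 0.0856
grip_force: 0.0
[0.59760608 0.31011672 0.23085154] [ 6.60230521e-01  7.51062898e-01 -2.53831813e-04 -3.41962617e-04] [3.75953818e-01 4.64917000e-01 1.33862782e+00 3.87393492e-04
 1.33881161e+00 2.47319734e-01]
[329.85375256 177.79171477] [{'location': [330.6, 175.4], 'conf': 0.61}, {'location': [142.7, 140.1], 'conf': 0.75}]
```

View pics/w1.png

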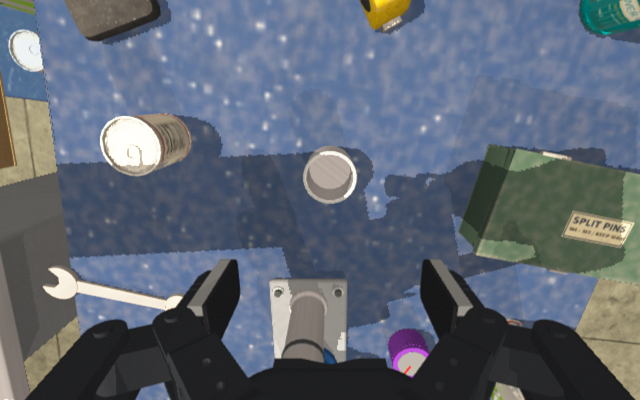

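The wrist view shows the cup rim centred at (330,175), within 2 px of the prediction. The tin at (143,140) is well clear. I'll descend and grasp.

```bash
python3 -m inch '[[[-0.001,0.001,-0.044],[0,0,0],0.0854],[[0,0,-0.044],[0,0,0],0.0854],[[0,0,-0.044],[0,0,0],0.0854],[[0,0,-0.044],[0,0,0],0.0854],[[0,0,-0.043],[0,0,0],0.0854],[[0,0,0],[0,0,0],0.0854],[[0,0,0],[0,0,0],0.0854]]'; python3 -m inch '[[[0,0,0],[0,0,0],0.04],[[0,0,0],[0,0,0],0.04],[[0,0,0],[0,0,0],0.04],[[0,0,0],[0,0,0],0.04],[[0,0,0],[0,0,0],0.04],[[0,0,0],[0,0,0],0.04],[[0,0,0],[0,0,0],0.04],[[0,0,0],[0,0,0],0.04]]'
```

```text
time_s: 3.0
ee_pos: [0.5949, 0.3127, 0.0125]
ee_rot: [0.659, 0.752, -0.001, -0.0]
force: [1.2, 0.5, -0.7]
opening: 0.0851
grip_force: 0.0
time_s: 3.8
ee_pos: [0.598, 0.3131, 0.0158]
ee_rot: [0.66, 0.752, 0.002, 0.001]
force: [-1.0, 0.7, 8.2]
opening: 0.0554
grip_force: 62.6
```

```bash
python3 -m inch '[[[0,0,0.03],[0,0,0],0.04],[[0,0,0.05],[0,0,0],0.04],[[0,0,0.05],[0,0,0],0.04],[[0,0,0.05],[0,0,0],0.04],[[0,0,0.05],[0,0,0],0.04],[[0,0,0],[0,0,0],0.04]]'; python3 -m inch '[[[0.0025,-0.0437,0],[0,0,0],0.04],[[0.0025,-0.0437,0],[0,0,0],0.04],[[0.0025,-0.0437,0],[0,0,0],0.04],[[0.0025,-0.0437,0],[0,0,0],0.04],[[0.0025,-0.0437,0],[0,0,0],0.04],[[0.0025,-0.0437,0],[0,0,0],0.04],[[0.0025,-0.0437,0],[0,0,0],0.04],[[0.0025,-0.0437,0],[0,0,0],0.04],[[0.0025,-0.0437,0],[0,0,0],0.04],[[0.0025,-0.0437,0],[0,0,0],0.04]]'; python3 -m inch '[[[0,0,0],[0,0,0],0.04],[[0,0,0],[0,0,0],0.04],[[0,0,0],[0,0,0],0.04]]'
python3 - <<'E'
from h import *
s=sense();print(s["ee_pos"],s["ee_rot"],s["joint_positions"])
p=capture("side");w=capture("wrist");t=capture("top")
im=np.vstack([cv2.resize(np.asarray(p["image"])[80:320,200:460],None,fx=1.5,fy=1.5)])
b=np.asarray(w["image"]);b=cv2.resize(b[:,120:520],(360,360));im=np.hstack([im,b])
cv2.imwrite("pics/c1.png",im[:,:,::-1])
print(proj(p,[.6227,-.124,.04]),proj(w,[.6227,-.124,.04]))
E
```

```text
time_s: 4.4
ee_pos: [0.6008, 0.314, 0.2534]
ee_rot: [0.66, 0.752, 0.008, 0.004]
force: [0.6, 1.0, -1.5]
opening: 0.0553
grip_force: 64.0
time_s: 5.4
ee_pos: [0.6208, -0.1268, 0.2435]
ee_rot: [0.66, 0.751, 0.0, 0.001]
force: [0.7, -0.5, -0.8]
opening: 0.0552
grip_force: 63.9
time_s: 5.7
ee_pos: [0.6208, -0.1241, 0.2427]
ee_rot: [0.66, 0.752, 0.0, -0.0]
force: [0.5, 1.1, -1.0]
opening: 0.0553
grip_force: 63.9
[ 0.62075646 -0.12414877  0.24274981] [ 6.59612693e-01  7.51605613e-01  3.10763586e-04 -2.88010589e-05] [-3.06796758e-01  3.96707694e-01  1.42079043e+00  6.10811969e-04
  1.32389758e+00 -4.37135546e-01]
[340.89521559 283.0664505 ] [332.06606167 174.70416299]
```

View pics/c1.png

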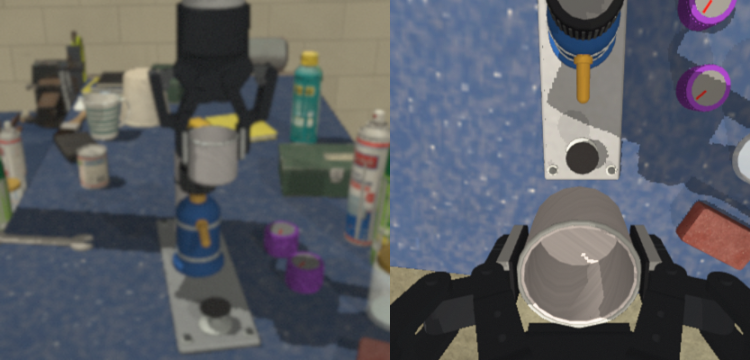

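The side view shows the cup hanging upright. In the wrist view the perch top is at (332,174), as predicted, and the rim centre is at about (331,306).

```bash
python3 - <<'E'
from h import *
w=capture("wrist")
for c in (329,331): print(onz(w,(c,305.6),.2427+.0342))
E
```

```text
[ 0.61946682 -0.12381885  0.2769    ]
[ 0.62027149 -0.12371338  0.2769    ]
```

```bash
python3 -m inch '[[[0.0027,0,-0.04],[0,0,0],0.04],[[0,0,-0.04],[0,0,0],0.04],[[0,0,-0.04],[0,0,0],0.04],[[0,0,-0.04],[0,0,0],0.04],[[0,0,-0.02],[0,0,0],0.04],[[0,0,0],[0,0,0],0.04],[[0,0,0],[0,0,0],0.04],[[0,0,0],[0,0,0],0.04]]'; python3 -m inch '[[[0,0,-0.003],[0,0,0],0.04],[[0,0,0],[0,0,0],0.04],[[0,0,0],[0,0,0],0.04]]';python3 -m inch '[[[0,0,-0.0015],[0,0,0],0.04],[[0,0,0],[0,0,0],0.04],[[0,0,0],[0,0,0],0.04]]'
```

```text
time_s: 6.7
ee_pos: [0.6253, -0.1251, 0.0641]
ee_rot: [0.659, 0.752, 0.001, 0.001]
force: [0.4, 0.1, -0.7]
opening: 0.055
grip_force: 63.9
time_s: 7.0
ee_pos: [0.624, -0.1251, 0.06]
ee_rot: [0.66, 0.752, 0.0, 0.0]
force: [-0.6, -0.3, -0.5]
opening: 0.0552
grip_force: 63.9
time_s: 7.3
ee_pos: [0.6236, -0.125, 0.0577]
ee_rot: [0.66, 0.752, -0.0, -0.0]
force: [-0.3, -0.7, 0.0]
opening: 0.0552
grip_force: 63.9
```

```bash
python3 -m inch '[[[0,0,-0.0015],[0,0,0],0.04],[[0,0,0],[0,0,0],0.04],[[0,0,0],[0,0,0],0.04]]'; python3 -m inch '[[[0,0,-0.001],[0,0,0],0.04],[[0,0,0],[0,0,0],0.04],[[0,0,0],[0,0,0],0.04]]'
python3 -c "
from h import *
w=capture('wrist');save(w,'w2.png');print(sense()['ee_pos'])"
```

```text
time_s: 7.6
ee_pos: [0.6236, -0.125, 0.0561]
ee_rot: [0.66, 0.752, -0.0, -0.0]
force: [-0.2, -0.5, -0.5]
opening: 0.0552
grip_force: 63.9
time_s: 7.9
ee_pos: [0.6238, -0.1251, 0.0559]
ee_rot: [0.66, 0.752, -0.0, 0.0]
force: [-2.4, 0.8, 6.0]
opening: 0.0552
grip_force: 64.4
[ 0.62375415 -0.1250625   0.05587265]
```

View pics/w2.png

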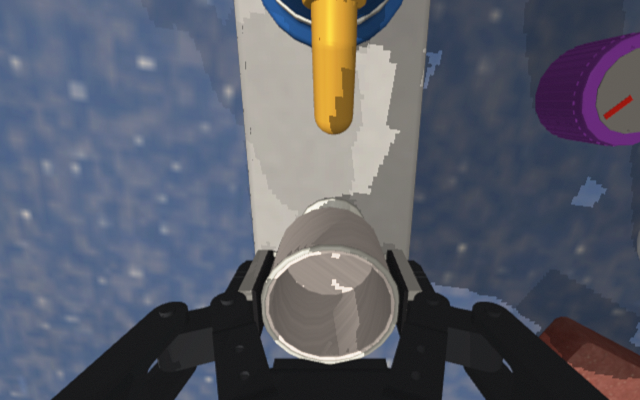

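Contact is felt at 6 N, and the perch edge (333,200) sits centrally under the cup (330,305). I'll release and rise.

```bash
python3 -m inch '[[[0,0,0],[0,0,0],0.0854],[[0,0,0],[0,0,0],0.0854],[[0,0,0],[0,0,0],0.0854],[[0,0,0],[0,0,0],0.0854],[[0,0,0],[0,0,0],0.0854],[[0,0,0],[0,0,0],0.0854]]'; python3 -m inch '[[[0,0,0.03],[0,0,0],0.0854],[[0,0,0.05],[0,0,0],0.0854],[[0,0,0.05],[0,0,0],0.0854],[[0,0,0.05],[0,0,0],0.0854],[[0,0,0],[0,0,0],0.0854],[[0,0,0],[0,0,0],0.0854]]'
python3 - <<'E'
from h import *
s=sense();print(s["ee_pos"],s["joint_positions"],s["force"])
w=capture("wrist");t=capture("top")
for r in look_for("cup",w)[:2]: print(r,onz(w,r["location"],.088))
for r in look_for("cap",w)[:3]: print(r,onz(w,r["location"],.17))
print(proj(w,[.6036,.0201,.178]),proj(w,[.6227,-.124,.09]))
im=np.hstack([cv2.resize(np.asarray(w["image"]),(560,350)),cv2.resize(np.asarray(t["image"])[160:230,380:428],(240,350))])
cv2.imwrite("pics/c2.png",im[:,:,::-1])
E
```

```text
time_s: 8.55
ee_pos: [0.6237, -0.125, 0.0552]
ee_rot: [0.66, 0.752, -0.0, -0.0]
force: [0.1, 0.2, 0.8]
opening: 0.0853
grip_force: 0.0
time_s: 9.15
ee_pos: [0.6246, -0.1253, 0.2371]
ee_rot: [0.66, 0.752, 0.001, 0.002]
force: [-0.4, 0.2, -1.2]
opening: 0.0856
grip_force: 0.0
[ 0.62460946 -0.12526592  0.23708382] [-3.06251174e-01  4.05163041e-01  1.42164954e+00 -7.25119337e-05
  1.31107457e+00 -4.36291840e-01] [-0.40630605  0.22135105 -1.1744043 ]
{'location': [330.0, 181.6], 'conf': 0.66} [ 0.6238382  -0.12049002  0.088     ]
{'location': [333.1, 13.6], 'conf': 0.9} [0.60927264 0.00150313 0.17      ]
{'location': [466.2, 91.4], 'conf': 0.87} [ 0.69839859 -0.03046336  0.17      ]
{'location': [466.0, 12.9], 'conf': 0.57} [0.68683532 0.01205941 0.17      ]
[327.53069812 -30.14983603] [328.35280296 185.51252727]
```

View pics/c2.png

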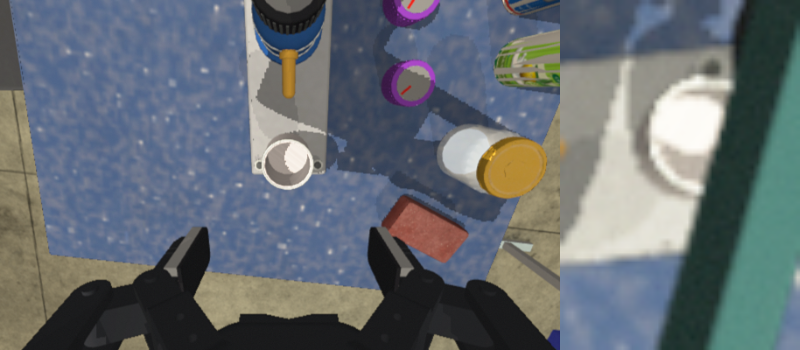

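The cup stands centred on the perch: rim at (330,185), predicted (328,185.5). Next is moving over the cap and checking its position with the wrist camera on the way.

```bash
python3 -m inch '[[[-0.0052,0.025,0.02],[0,0,0],0.0854],[[-0.0052,0.04,0.02],[0,0,0],0.0854],[[-0.0052,0.04,0.02],[0,0,0],0.0854],[[-0.0052,0.0404,0],[0,0,0],0.0854],[[0,0,0],[0,0,0],0.0854],[[0,0,0],[0,0,0],0.0854],[[0,0,0],[0,0,0],0.0854]]'
python3 - <<'E'
from h import *
s=sense();print(s["ee_pos"],s["joint_positions"])
w=capture("wrist");save(w,"w3.png")
print(proj(w,[.6036,.0201,.178]))
E
```

```text
time_s: 10.05
ee_pos: [0.6025, 0.0196, 0.294]
ee_rot: [0.66, 0.751, -0.001, -0.001]
force: [-0.5, 0.2, -0.9]
opening: 0.0853
grip_force: 0.0
[0.60251692 0.01963107 0.29395776] [-8.15687393e-02  3.16036931e-01  1.41678626e+00 -6.58060747e-04
  1.41101796e+00 -2.11156257e-01]
[332.46588663 196.46078111]
```

View pics/w3.png

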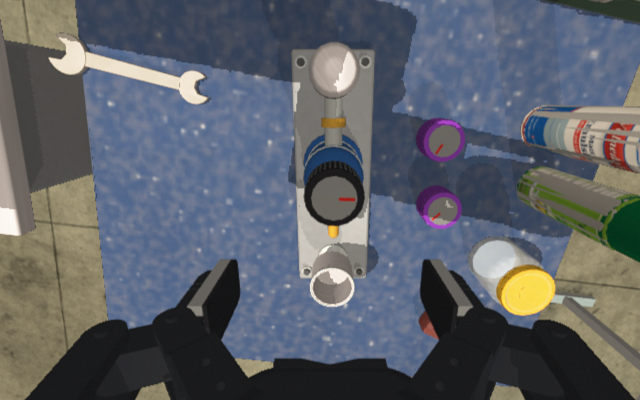

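The cap's top is at (334,194), about 1 mm from the prediction. I'll descend and grip.

```bash
python3 -m inch '[[[0.0015,0.001,-0.04],[0,0,0],0.0854],[[0,0,-0.04],[0,0,0],0.0854],[[0,0,-0.04],[0,0,0],0.0854],[[0,0,-0.03],[0,0,0],0.0854],[[0,0,0],[0,0,0],0.0854],[[0,0,0],[0,0,0],0.0854],[[0,0,0],[0,0,0],0.0854]]'; python3 -m inch '[[[0,0,0],[0,0,0],0.04],[[0,0,0],[0,0,0],0.04],[[0,0,0],[0,0,0],0.04],[[0,0,0],[0,0,0],0.04],[[0,0,0],[0,0,0],0.04],[[0,0,0],[0,0,0],0.04],[[0,0,0],[0,0,0],0.04],[[0,0,0],[0,0,0],0.04]]'; python3 -c "
from h import *
s=sense();print(s['ee_pos'],s['joint_positions'],s['force'],s['wrist_torque'])"
```

```text
time_s: 10.8
ee_pos: [0.6061, 0.0207, 0.1471]
ee_rot: [0.66, 0.751, 0.001, 0.001]
force: [0.8, 0.3, 0.4]
opening: 0.0852
grip_force: 0.0
time_s: 11.6
ee_pos: [0.6052, 0.0213, 0.147]
ee_rot: [0.66, 0.752, 0.001, 0.001]
force: [-1.2, -0.9, 6.1]
opening: 0.0509
grip_force: 61.5
[0.60521266 0.02129066 0.14697831] [-7.86854479e-02  4.49741326e-01  1.59328873e+00 -3.10441424e-04
  1.09616335e+00 -2.08800231e-01] [-1.23450775 -0.87270024  6.05804779] [-0.06297263  0.20187406 -0.11051145]
```

```bash
cat > q.py <<'E'
from h import *
s=sense();q=s["ee_rot"]
print("yaw",round(np.degrees(2*np.arctan2(q[1],q[0]))-90,2),"pos",np.round(s["ee_pos"],4),"F",np.round(s["force"],1),"T",np.round(s["wrist_torque"],2),"q6",round(s["joint_positions"][5],3),"grip",s["grip_force"],s["opening"])
E
python3 q.py
for i in 1; do :; done
python3 -m inch '[[[0,0,0],[0,0,0.05],0.04],[[0,0,0],[0,0,0],0.04]]' >/dev/null; python3 q.py
python3 -m inch '[[[0,0,0],[0,0,0.05],0.04],[[0,0,0],[0,0,0],0.04]]' >/dev/null; python3 q.py
python3 -m inch '[[[0,0,0],[0,0,0.04],0.04],[[0,0,0],[0,0,0],0.04]]' >/dev/null; python3 q.py
```

```text
yaw 7.46 pos [0.6052 0.0213 0.147 ] F [-1.2 -0.9  6.1] T [-0.06  0.2  -0.11] q6 -0.209 grip 61.537748677656054 0.050865616191253064
yaw 10.4 pos [0.6053 0.0212 0.147 ] F [-1.7 -0.4  5.6] T [-0.1   0.15  0.03] q6 -0.26 grip 61.54473383096047 0.05114969804897494
yaw 13.27 pos [0.6054 0.0212 0.147 ] F [-0.7 -0.3  5.5] T [-0.18  0.11  0.03] q6 -0.31 grip 61.559093834948726 0.05084888947983108
yaw 15.55 pos [0.6054 0.0211 0.147 ] F [-0.7 -1.4  5.2] T [-0.1   0.09  0.02] q6 -0.35 grip 61.570583014399745 0.05119597236565899
```

```bash

python3 -m inch '[[[0,0,0],[0,0,0.04],0.04],[[0,0,0],[0,0,0.02],0.04],[[0,0,0],[0,0,0],0.04]]' >/dev/null; python3 q.py
python3 -m inch '[[[0,0,0],[0,0,0.04],0.04],[[0,0,0],[0,0,0.02],0.04],[[0,0,0],[0,0,0],0.04]]' >/dev/null; python3 q.py
```

```text
yaw 18.95 pos [0.6055 0.021  0.147 ] F [-0.9 -1.4  5. ] T [-0.19  0.04 -0.  ] q6 -0.409 grip 61.59800181398168 0.05123802508156743
yaw 22.37 pos [0.6052 0.0213 0.147 ] F [-1.8 -0.8  6.2] T [-0.1   0.21 -0.13] q6 -0.469 grip 61.93869545101961 0.051156664599367845
```

```bash

python3 -m inch '[[[0,0,0],[0,0,0.03],0.04],[[0,0,0],[0,0,0],0.04]]' >/dev/null; python3 q.py
python3 -m inch '[[[0,0,0],[0,0,0.03],0.04],[[0,0,0],[0,0,0],0.04]]' >/dev/null; python3 q.py
```

```text
yaw 24.07 pos [0.605  0.0213 0.147 ] F [-2.3 -1.3  8.2] T [-0.12  0.27 -0.38] q6 -0.499 grip 62.4137454112838 0.050997208548953794
yaw 25.73 pos [0.6049 0.0213 0.147 ] F [-3.3 -0.7  7.1] T [-0.1   0.28 -0.82] q6 -0.528 grip 63.21609103807987 0.051169629842162244
```

Turning +z meets a hard stop after about 14 deg, so the cap opens by turning -z.

```bash

python3 -m inch '[[[0,0,0],[0,0,-0.08],0.04],[[0,0,0],[0,0,-0.08],0.04],[[0,0,0],[0,0,-0.08],0.04],[[0,0,0],[0,0,-0.08],0.04],[[0,0,0],[0,0,-0.06],0.04],[[0,0,0],[0,0,0],0.04]]' >/dev/null; python3 q.py
python3 -m inch '[[[0,0,0],[0,0,-0.05],0.04],[[0,0,0],[0,0,-0.05],0.04],[[0,0,0],[0,0,0],0.04]]' >/dev/null; python3 q.py
python3 -m inch '[[[0,0,0],[0,0,-0.05],0.04],[[0,0,0],[0,0,-0.05],0.04],[[0,0,0],[0,0,0],0.04]]' >/dev/null; python3 q.py
```

```text
yaw 3.97 pos [0.6059 0.0217 0.147 ] F [1.1 0.9 6.4] T [ 0.14 -0.08  0.03] q6 -0.148 grip 61.618962282082066 0.051366092164900824
yaw -1.73 pos [0.606  0.0216 0.147 ] F [1.6 1.  5.4] T [ 0.12 -0.09 -0.  ] q6 -0.048 grip 61.6081055207178 0.05110144695375461
yaw -7.46 pos [0.6061 0.0216 0.147 ] F [1.2 1.1 5.1] T [ 0.11 -0.12 -0.07] q6 0.052 grip 61.59467187593691 0.05148671981837956
```

Free past -15 deg, with one more small check before the rest.

```bash

python3 -m inch '[[[0,0,0],[0,0,-0.05],0.04],[[0,0,0],[0,0,-0.05],0.04],[[0,0,0],[0,0,-0.05],0.04],[[0,0,0],[0,0,-0.05],0.04],[[0,0,0],[0,0,0],0.04]]' >/dev/null; python3 q.py
```

```text
yaw -18.92 pos [0.6062 0.0215 0.147 ] F [1.1 1.4 6.1] T [ 0.06 -0.27  0.04] q6 0.251 grip 61.56932962650899 0.051130719382741274
```

```bash

python3 -m inch '[[[0,0,0],[0,0,-0.1],0.04],[[0,0,0],[0,0,-0.1],0.04],[[0,0,0],[0,0,-0.1],0.04],[[0,0,0],[0,0,-0.1],0.04],[[0,0,0],[0,0,-0.1],0.04],[[0,0,0],[0,0,-0.1],0.04],[[0,0,0],[0,0,-0.1],0.04],[[0,0,0],[0,0,-0.1],0.04],[[0,0,0],[0,0,-0.1],0.04],[[0,0,0],[0,0,-0.1],0.04]]' >/dev/null; python3 -m inch '[[[0,0,0],[0,0,0],0.04],[[0,0,0],[0,0,0],0.04]]' >/dev/null;python3 q.py
python3 -m inch '[[[0,0,0.002],[0,0,0],0.04],[[0,0,0.001],[0,0,0],0.04],[[0,0,0],[0,0,0],0.04]]' >/dev/null; python3 q.py
python3 -m inch '[[[0,0,0.0015],[0,0,0],0.04],[[0,0,0],[0,0,0],0.04]]' >/dev/null; python3 q.py
```

```text
yaw -76.14 pos [0.608  0.0202 0.1471] F [ 5.5 -2.9  1.3] T [-0.55 -0.89 -0.05] q6 1.25 grip 62.278323420961215 0.05090429251432538
yaw -76.13 pos [0.6079 0.0203 0.1494] F [ 5.8 -3.  -2.8] T [-0.48 -1.13  0.05] q6 1.25 grip 63.315004672194846 0.05124219206396923
yaw -76.13 pos [0.6079 0.0203 0.1509] F [ 8.2 -2.7 -3.2] T [-0.53 -1.2   0.02] q6 1.25 grip 63.39748384604718 0.05116521363786756
```

```bash

python3 -m inch '[[[0.002,-0.001,0.001],[0,0,0],0.04],[[0,0,0.0015],[0,0,0],0.04],[[0,0,0],[0,0,0],0.04]]' >/dev/null; python3 q.py
python3 -m inch '[[[0,0,0.002],[0,0,0],0.04],[[0,0,0.002],[0,0,0],0.04],[[0,0,0],[0,0,0],0.04]]' >/dev/null; python3 q.py
```

```text
yaw -76.18 pos [0.6079 0.0202 0.1529] F [ 4.7 -2.  -2. ] T [-0.2  -0.89  0.02] q6 1.249 grip 63.53830962514621 0.050771586635106385
yaw -76.17 pos [0.6079 0.0202 0.157 ] F [ 4.8 -0.6 -1.8] T [-0.21 -0.84  0.05] q6 1.249 grip 63.579907832208846 0.05112048634826204
```

Risen about 10 mm with little force, so the cap is free. I'll lift straight off.

```bash

python3 -m inch '[[[0.001,0,0.01],[0,0,0],0.04],[[0,0,0.01],[0,0,0],0.04],[[0,0,0.01],[0,0,0],0.04],[[0,0,0.01],[0,0,0],0.04],[[0,0,0.015],[0,0,0],0.04],[[0,0,0.015],[0,0,0],0.04],[[0,0,0.015],[0,0,0],0.04],[[0,0,0.01],[0,0,0],0.04],[[0,0,0],[0,0,0],0.04],[[0,0,0],[0,0,0],0.04]]' >/dev/null; python3 q.py
python3 -m inch '[[[0,0,0],[0,0,0],0.04],[[0,0,0],[0,0,0],0.04],[[0,0,0],[0,0,0],0.04],[[0,0,0],[0,0,0],0.04],[[0,0,0],[0,0,0],0.04]]'
python3 - <<'E'
from h import *
p=capture("side");w=capture("wrist")
im=np.hstack([cv2.resize(np.asarray(p["image"])[100:320,200:420],(400,400)),cv2.resize(np.asarray(w["image"])[:,120:520],(400,400))])
cv2.imwrite("pics/c3.png",im[:,:,::-1])
E
```

```text
yaw -76.2 pos [0.6071 0.0205 0.2512] F [-0.1 -0.1 -1.4] T [-0.02 -0.04 -0.02] q6 1.25 grip 64.10421733402782 0.051096681852688626
time_s: 18.7
ee_pos: [0.6073, 0.0204, 0.2511]
ee_rot: [0.993, 0.12, -0.0, -0.0]
force: [-0.2, 0.1, -0.9]
opening: 0.0512
grip_force: 64.1
```

View pics/c3.png

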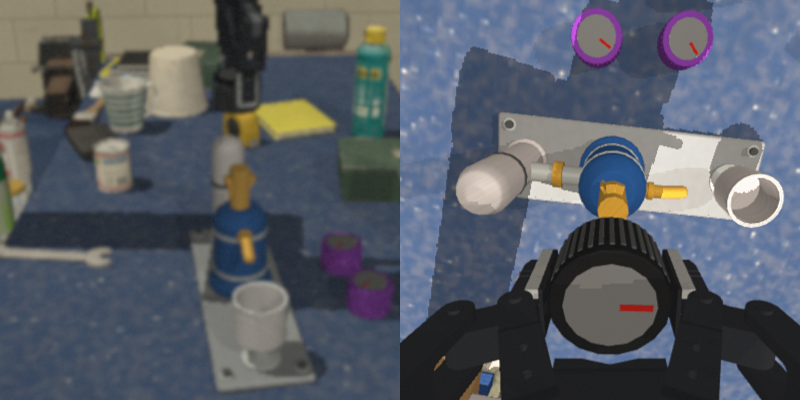

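The crop shows the cap upright in the gripper (605,300), clear of the bare brass neck (612,195). The cup stands on the perch (260,315) and the tin is where it was (113,165).

```bash
python3 -c "
from workcell import *
print(close_job())"
```

```text
the job is handed in; nothing more can be done
None
```

The job is handed in at about 19 s: the cup stands released on the perch, and the cap, which opened by turning clockwise seen from above, is held upright about 70 mm above the neck, with the tin untouched; no verdict was returned.

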